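Nest the D-shaped desk trays

ROBOT

A 6-joint arm with a two-finger parallel gripper is mounted at the origin on the work surface. World frame = base frame: x ahead of the robot, y to its left, z up, the work surface at z = 0. Lengths are in mm, angles in rad, forces in N, time in s.
With the tool pointing down it reaches from about 350 to 725 mm from the base axis. Payload 4.3 kg.
Tool frame: the origin (TCP) lies between the finger pads; the fingertips stand 8 mm ahead of it and the grasp point (between the pads) lies 11 mm behind it (manip.tip_extent is the distance from the TCP to the fingertips, in mm); z points along the fingers, y is the line along which they close (so a half turn about z gives the same grasp; the last joint's range is limited). The gripper opens to 85 mm and grips with 20 to 120 N. Pads are 22 mm wide; open, the fingers measure 114 mm over their backs; the gripper's body (76 mm by 85 mm) begins 54 mm behind the grasp point. The pads swing forward as they close: fully open they stand 13 mm farther back than shut.
Start: joints at [1.172, 0.377, 0.081, 1.274, 0, 1.46], TCP at [163.767, 551.223, 239.329] pointing down, gripper open.
Joint ranges: [-2.72, 2.72], [-0.84, 1.66], [-1.02, 1.22], [-1.77, 2.12], [-1.37, 1.28], [-3.14, 3.14]. Speed limits (rad/s): [2.57, 2.57, 3.14, 3.14, 3.14, 3.14].

INTERFACE

Orientations are given as a 3x3 rotation matrix whose columns are the frame's x, y, z axes.
In Python, from station import manip, status, order, get_image, camera_params gives the robot as it stands (manip), with the cameras as plain functions, the readings (status) and the job (order).
- The arm moves only by the tool shift_gripper, called after "Request:" as name(argument=value, ...) on one line, values as JSON. Schema: {"type":"object","properties":{"moves":{"type":"array","items":{"type":"array","prefixItems":[{"type":"array","items":{"type":"number"},"minItems":3,"maxItems":3},{"type":"array","items":{"type":"number"},"minItems":3,"maxItems":3}],"minItems":2,"maxItems":2},"minItems":1,"maxItems":5},"jaw":{"type":"number"},"squeeze":{"type":"number"},"only":{"type":"string"},"quiet":{"type":"boolean"},"lines":{"type":"string"}},"required":["moves"],"additionalProperties":false}. moves is a list of rows, 1 to 5 of them, each written [[dx, dy, dz], [rx, ry, rz]]: dx, dy, dz in normalised numbers (1 is 0.25 m), then a rotation vector rx, ry, rz in a scale on which 1.0 is pi/2 rad; each row is the pose to reach, as a shift and turn from the pose commanded when the call began, along the tool's axes at that moment; what a row does not reach only later rows make up. A row lasts 1/10 s, in which the tool goes at most 50 mm and 0.15 rad, less where a joint would pass 70% of its speed; a pose out of reach is approached as far as the arm can. jaw is the finger opening in mm, set as the call begins (left out keeps the last). The fingers move at their own pace and stop on an object; squeeze is the grip in N (left out, the last holds). Time passes only in rows, so rows that do not move let the fingers close. The tool returns the time, the measured TCP pose, the force, the opening and the grip force at its end. only (a regular expression) keeps the lines of the reply that match it, lines (a string "A,B") keeps lines A to B, and quiet returns only ok. Input that does not fit is refused with a message, and nothing moves.
- status.sense(): the state, without advancing time (a new reading comes with each control period).
- get_image(name): name is "scene" or "top" or "wrist"; returns the picture (400x640x3 uint8, blue, green, red); there is no depth.
- camera_params(name): a dict with "fx", "fy", "cx", "cy" (pixels), "R" (3x3) and "t" (3): a world point X has camera coordinates R X + t. Camera axes: x right, y down, z forward; pixel columns grow to the right and rows downward; lengths in mm; the calibration is good to about 2 mm. The wrist camera is an equidistant fisheye: a pixel r from the principal point sees the ray r / f radians off the axis. A picture is of the moment at which its call begins: read the wrist's pose just before it. camera_params takes no time and is no camera call; for the wrist camera it gives the pose at the moment of the call.
- order.job_done(): hands the job in; it is judged then, once.
The state is a dict: "clock": time; "qpos": joint angles; "qd": joint speeds; "joint_efforts": joint torques, N m; "tool_pos": TCP position; "eef_rot": TCP orientation; "wrist_force": force on the tool from outside, world axes, zero at the start; "torque": the same for the moment, N m; "finger_gap": finger opening in mm; "finger_force": force on a finger pad.
Only numpy, scipy, OpenCV 4.12 (cv2) and the standard library are available. Lean on these libraries where they do the work, as an engineer would, in place of code of your own. Each camera call takes 0.05 s, during which the arm holds its last target. There are 200 camera calls.

TASK

Put the three-tier desk organiser back together: set the middle D-shaped bamboo tray into the large low one, and then the small tall D-shaped tray into the middle one, each turned so that its flat side lies along the flat side of the tray around it, and standing flat on that tray's floor. The rectangular tray of the same bamboo is not part of the set: leave it where it stands.

Things in the scene. Friction and masses are not known exactly. Their poses are not given: they have to be found in the camera images.
- large_tray: Large low bamboo tray, D-shaped from above (one flat wall, the rest bowed). Outside 140 mm along flat wall, 88 mm flat wall to crown, 28 mm high; walls and floor 4 mm. Loose, 0.35 kg. Origin: underside, at the mid flat wall's outer face; x from flat wall to crown, y along the flat wall, z up. Nested: middle tray's origin at about x +14, y 0, z +4 mm here.
- middle_tray: Middle tray, same bamboo and D shape: outside 112 mm along flat wall, 60 mm flat wall to crown (grip across this near the rim; crown has a 45 mm facet parallel to the flat wall), 46 mm high; walls, floor 4 mm. Origin: underside, at the mid flat wall's outer face; x from flat wall to crown, y along the flat wall, z up. Nested: small tray's origin at about x +13, y 0, z +4 mm here.
- small_tray: Small, tall, narrow tray, same bamboo and D shape: outside 84 mm along flat wall, 34 mm flat wall to crown (grip across this near the rim; crown has a 33 mm facet parallel to the flat wall), 64 mm high; walls, floor 4 mm. Origin: underside, at the mid flat wall's outer face; x from flat wall to crown, y along the flat wall, z up.
- square_tray: Rectangular bamboo tray with four straight walls, 60 x 106 mm, 46 mm high, not part of the set. Origin: centre of its underside; y along its long side. Clutter among the trays is under 130 mm high, equipment at the sides and far edge taller.

How it is judged (in metres and radians):
On the way, in this order (a step that is already met when the one before it is completed fails the run):
1. the middle tray stands nested in the large tray, let go (z of middle_tray in the frame of large_tray between 0 and 0.009 m and x of middle_tray in the frame of large_tray between 0 and 0.03 m and y of middle_tray in the frame of large_tray between -0.018 and 0.018 m and angle between the x axis of middle_tray and the x axis of large_tray, either way round below 0.3 rad and angle between middle_tray's own z axis and vertical below 0.12 rad and contact force between the fingers and middle_tray below 0.3 N), for 0.2 s.
2. the small tray stands nested in the middle tray, let go (all of step 1 and z of small_tray in the frame of middle_tray between 0 and 0.009 m and x of small_tray in the frame of middle_tray between 0 and 0.03 m and y of small_tray in the frame of middle_tray between -0.018 and 0.018 m and angle between the x axis of small_tray and the x axis of middle_tray, either way round below 0.3 rad and angle between small_tray's own z axis and vertical below 0.12 rad and contact force between the fingers and small_tray below 0.3 N), for 0.2 s.
At the end, for the whole second after the job is handed in: Middle tray on large tray's floor, small on middle's: underside < 9 mm above outer's underside; inner origin 0 to 30 mm along outer x, within 18 mm along y; flat sides parallel within 0.3 rad; all upright within 0.12 rad, at rest, released; rectangular tray within 30 mm of its start (all of step 2 and linear speed of each of large_tray, middle_tray, small_tray below 0.02 m/s and angle between large_tray's own z axis and vertical below 0.12 rad and not (distance of square_tray from where it was at the start of the episode above 0.03 m)); the robot touches nothing.
It fails at once if the rectangular tray is moved more than 30 mm from its place (distance of square_tray from where it was at the start of the episode above 0.03 m).
It also fails if it takes over 64 s, if anything falls off the work surface, if the arm or the gripper's body presses on something with over 40 N, if the wrist force passes 120 N, or if a joint passes its speed limit or range.

## Working session

There is one attempt and no reset: what is moved stays moved. The work goes in short steps, Python scripts to look and compute and a tool call to move; the robot and the scene stay as the last step left them, time stands still between calls to the robot, and variables do not carry over. Pictures are saved under pics/ and viewed, at most 10 in all, crops included, and the job is handed in when it is done.

```bash
ls; mkdir -p pics; python3 - <<'E'
from station import manip, status, order, get_image, camera_params
import cv2,numpy as np
for n in("top","scene"):
    cv2.imwrite(f"pics/{n}0.png",get_image(n)); p=camera_params(n); print(n,{k:np.round(v,3).tolist() for k,v in p.items()})
s=status.sense(); print(s["clock"],s["eef_rot"],s["finger_gap"])
E
```

```text
pics
station.py
top {'fx': 416.874, 'fy': 416.874, 'cx': 321.016, 'cy': 200.625, 'R': [[-0.002, -1.0, 0.011], [-0.992, 0.0, -0.123], [0.123, -0.011, -0.992]], 't': [8.295, 490.61, 959.881]}
scene {'fx': 371.953, 'fy': 371.953, 'cx': 321.755, 'cy': 195.046, 'R': [[-0.787, 0.617, -0.01], [0.493, 0.619, -0.612], [-0.371, -0.486, -0.791]], 't': [402.624, -238.672, 1018.285]}
0.1 [[-9.58585591e-01  2.84803802e-01 -6.77556827e-04]
 [ 2.84804555e-01  9.58584146e-01 -1.67313107e-03]
 [ 1.72981143e-04 -1.79681061e-03 -9.99998371e-01]] 85.56113053050889
```

View pics/top0.png

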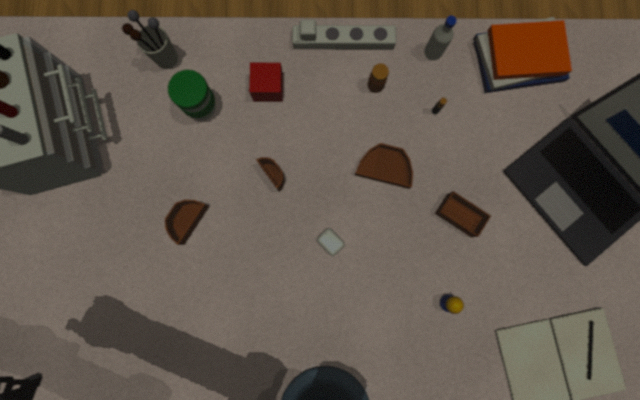

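View pics/scene0.png

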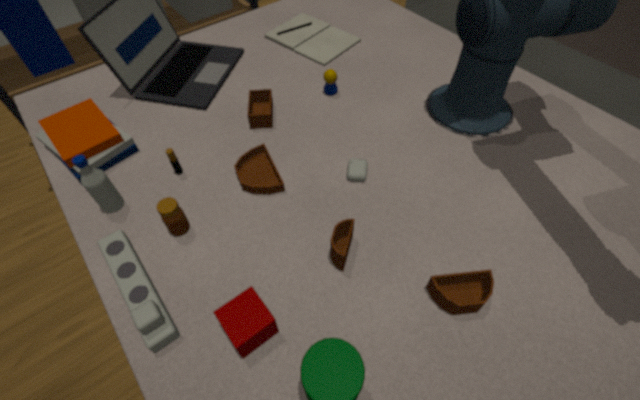

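The top view shows the large tray at about (385,165), the middle at (186,221), the small at (271,173) and the rectangular one at (462,214). I'll fit D-shaped silhouettes in both views.

```bash
cat > fit.py <<'E'
import cv2,numpy as np
from scipy.optimize import minimize
from station import manip, status, order, get_image, camera_params
DIM=dict(large=(140,88,28,60),middle=(112,60,46,45),small=(84,34,64,33))
def outline(L,D,f):
    a=np.arcsin(f/L)   # facet on half ellipse, scaled so that facet lies at D
    t=np.linspace(a,np.pi/2,9); y=L/2*np.sin(t); x=D*np.cos(t)/np.cos(a)
    return np.r_[np.c_[x,y],np.c_[x,-y][::-1]]
def proj(P,p):
    c=P@np.array(p["R"]).T+np.array(p["t"]); return np.c_[c[:,0]/c[:,2]*p["fx"]+p["cx"],c[:,1]/c[:,2]*p["fy"]+p["cy"]]
def pix2w(u,v,z,p):
    R=np.array(p["R"]);d=R.T@[(u-p["cx"])/p["fx"],(v-p["cy"])/p["fy"],1];o=-R.T@np.array(p["t"]); return o+d*(z-o[2])/d[2]
def verts(name,x,y,th,z0=0):
    L,D,h,f=DIM[name];o=outline(L,D,f);c,s=np.cos(th),np.sin(th);w=o@np.array([[c,s],[-s,c]])+[x,y]
    return np.r_[np.c_[w,np.full(len(w),z0)],np.c_[w,np.full(len(w),z0+h)]]
def mask(img):
    h=cv2.cvtColor(cv2.GaussianBlur(img,(3,3),0),cv2.COLOR_BGR2HSV)
    return ((h[...,0]<=16)&(h[...,1]>115)).astype(np.uint8)
S=4
def fit(name,views,guess,z0=0):
    # views: list of (params, 0/1 mask restricted to object)
    big=[cv2.resize(m.astype(np.float32),None,fx=S,fy=S,interpolation=cv2.INTER_LINEAR)for _,m in views]
    def cost(q):
        s=0
        for (p,_),m in zip(views,big):
            u=proj(verts(name,q[0],q[1],q[2]/50,z0),p)
            hull=cv2.convexHull(((u+.5)*S*16-8).astype(np.int32))
            r=np.zeros(m.shape,np.float32);cv2.fillConvexPoly(r,hull,1,shift=4)
            s+=1-np.minimum(r,m).sum()/np.maximum(r,m).sum()
        return s
    best=None
    for th in np.arange(8)*np.pi/4:
        q0=np.array([guess[0]-DIM[name][1]/2*np.cos(th),guess[1]-DIM[name][1]/2*np.sin(th),th*50])
        r=minimize(cost,q0,method="Nelder-Mead",options=dict(initial_simplex=q0+np.r_[np.zeros((1,3)),15*np.eye(3)],xatol=.1,fatol=1e-4))
        if best is None or r.fun<best.fun:best=r
    return best.x/[1,1,50],best.fun/len(views)
def blob(m,seed):
    n,l,st,c=cv2.connectedComponentsWithStats(m)
    k=min((i for i in range(1,n) if st[i,4]>80),key=lambda i:np.hypot(*(c[i]-seed)))
    r=(l==k).astype(np.uint8);cs,_=cv2.findContours(r,cv2.RETR_EXTERNAL,cv2.CHAIN_APPROX_NONE);cv2.drawContours(r,cs,-1,1,-1);return r
E
python3 - <<'E'
from fit import *
pt,ps=camera_params("top"),camera_params("scene")
a,b=cv2.imread("pics/top0.png"),cv2.imread("pics/scene0.png");ma,mb=mask(a),mask(b)
for n,s1,s2 in(("large",(385,165),(260,170)),("middle",(186,221),(460,290)),("small",(271,173),(342,244))):
    A,B=blob(ma,s1),blob(mb,s2);g=pix2w(*s1,20,pt)
    q,e=fit(n,[(pt,A),(ps,B)],g);qt,et=fit(n,[(pt,A)],g);qs,es=fit(n,[(ps,B)],g)
    print(n,A.sum(),B.sum(),np.round(q,3),round(e,3),'top',np.round(qt,3),round(et,3),'scene',np.round(qs,3),round(es,3),"r",np.hypot(*q[:2]))
    for im,p in((a,pt),(b,ps)):
        u=proj(verts(n,*q),p);k=len(u)//2
        for w in(u[:k],u[k:]):cv2.polylines(im,[(w*16).astype(np.int32)],True,(0,255,0),1,shift=4)
A=blob(ma,(462,214));x=pix2w(462,214,23,pt);print("square",x)
o=np.vstack([cv2.resize(a[120:260,150:500],(800,320)),cv2.resize(b[130:330,220:520],(800,533))[:,:]])
cv2.imwrite("pics/fit0.png",cv2.resize(o,(560,597)))
E
```

```text
large 1671 1593 [ 5.41525e+02 -1.42280e+02 -2.88000e-01] 0.119 top [ 5.40502e+02 -1.42282e+02 -1.93000e-01] 0.117 scene [ 5.40753e+02 -1.45338e+02 -2.86000e-01] 0.114 r 559.9042349402486
middle 1099 2164 [434.755 307.21    1.047] 0.134 top [434.14  307.912   0.925] 0.163 scene [434.836 306.881   1.082] 0.097 r 532.3440903893892
small 405 766 [549.176 134.72   -0.873] 0.191 top [549.767 136.565  -0.991] 0.207 scene [550.191 135.987   5.431] 0.151 r 565.4592573603194
square [ 459.13065339 -329.40609309   23.        ]
```

View pics/fit0.png

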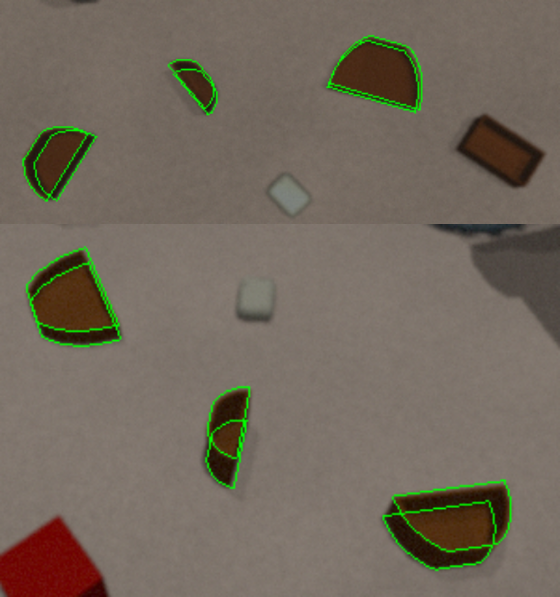

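The combined fit follows the outlines in both views. The middle tray's grip centre is about (450,333) with its crown at 1.047 rad. The large tray's origin is about (541.5,-142.3) at -0.288 rad. Next I'll write the goal-delta helper.

```bash
cat > to.py <<'E'
import sys,numpy as np
from station import manip, status, order, get_image, camera_params
x,y,z,yaw=map(float,sys.argv[1:5]);s=status.sense();R=np.array(s["eef_rot"])
d=R.T@(np.array([x,y,z])-s["tool_pos"]);rz=-(yaw-np.arctan2(R[1,1],R[0,1]));rz=(rz+np.pi)%(2*np.pi)-np.pi
print("d",np.round(d,1),"rz",round(rz,3),"tilt",np.round(R[:,2],4),"n",round(np.linalg.norm(d)/50,1),round(abs(rz)/.15,1),"clock",round(s["clock"],2))
E
python3 to.py 449.8 333.2 150 1.047
```

```text
d [-336.4 -126.8   88.6] rz 0.235 tilt [-7.0e-04 -1.7e-03 -1.0e+00] n 7.4 1.6 clock 0.1
```

Units first: shifts go in shares of 0.25 m and turns go in shares of pi/2 rad. So -215 mm / 250 = -0.86, -175 mm / 250 = -0.7, 0.16 rad / 1.5708 = 0.1019.

Request:
shift_gripper(moves=[[[-0.16,-0.06,0.04],[0,0,0.0191]],[[-0.34,-0.128,0.088],[0,0,0.0446]],[[-0.52,-0.196,0.136],[0,0,0.0637]],[[-0.7,-0.264,0.184],[0,0,0.0828]],[[-0.86,-0.328,0.228],[0,0,0.1019]]], jaw=85)

```text
clock: 0.6
tool_pos: [347.7, 409.6, 181.4]
eef_rot: [[-0.9, 0.435, -0.0], [0.435, 0.9, -0.001], [0.0, -0.001, -1.0]]
wrist_force: [1.3, 1.3, 0.5]
finger_gap: 85.0
finger_force: 0.0
```

```bash
python3 to.py 449.8 333.2 150 1.047
```

```text
d [-125.2  -24.3   31.4] rz 0.073 tilt [-4.e-04 -6.e-04 -1.e+00] n 2.6 0.5 clock 0.6
```

Scaled: -121 mm / 250 = -0.484, -90 mm / 250 = -0.36, 0.073 rad / 1.5708 = 0.0465.

Request:
shift_gripper(moves=[[[-0.18,-0.036,0.048],[0,0,0.0191]],[[-0.36,-0.072,0.096],[0,0,0.0382]],[[-0.484,-0.096,0.124],[0,0,0.0465]],[[-0.484,-0.096,0.124],[0,0,0.0465]],[[-0.484,-0.096,0.124],[0,0,0.0465]]])

```text
clock: 1.1
tool_pos: [445.0, 336.6, 150.6]
eef_rot: [[-0.866, 0.5, -0.002], [0.5, 0.866, -0.0], [0.001, -0.001, -1.0]]
wrist_force: [-0.5, -0.2, -0.3]
finger_gap: 85.0
finger_force: 0.0
```

```bash
python3 to.py 449.8 333.2 150 1.047
python3 - <<'E'
from fit import *
p=camera_params("wrist");im=get_image("wrist");cv2.imwrite("pics/w1.png",im)
R=np.array(p["R"]);t=np.array(p["t"])
for w in np.split(verts("middle",434.8,307.2,1.047),2):
    c=w@R.T+t;r=np.linalg.norm(c[:,:2],axis=1);a=np.arctan2(r,c[:,2])*p["fx"]
    u=c[:,:2]/r[:,None]*a[:,None]+[p["cx"],p["cy"]];cv2.polylines(im,[(u*16).astype(np.int32)],True,(0,255,0),1,shift=4)
cv2.imwrite("pics/w1o.png",im)
E
```

```text
d [-5.9 -0.5  0.6] rz 0.0 tilt [-1.7e-03 -3.0e-04 -1.0e+00] n 0.1 0.0 clock 1.1
```

View pics/w1o.png

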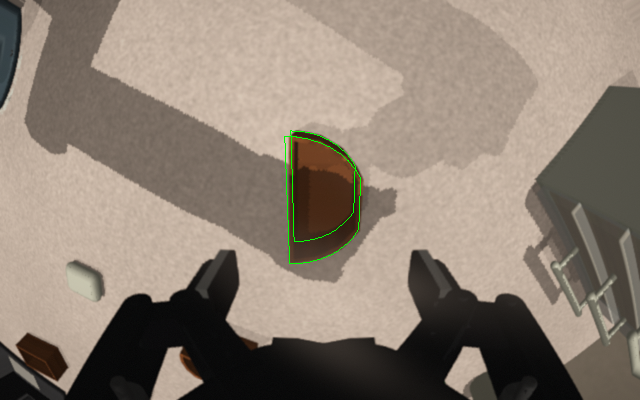

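The overlay lands on the tray to within about 2 mm: flat wall at column 292, crown at 361. Descend and grip near the rim.

Scaled: 121 mm / 250 = 0.484, 105 mm / 250 = 0.42.

Request:
shift_gripper(moves=[[[-0.024,0,0.16],[0,0,0]],[[-0.024,0,0.32],[0,0,0]],[[-0.024,0,0.42],[0,0,0]],[[-0.024,0,0.484],[0,0,0]],[[-0.024,0,0.484],[0,0,0]]])

```text
clock: 1.65
tool_pos: [447.1, 334.2, 28.1]
eef_rot: [[-0.868, 0.496, -0.005], [0.496, 0.868, -0.002], [0.003, -0.004, -1.0]]
wrist_force: [-0.5, -0.3, 0.1]
finger_gap: 85.2
finger_force: 0.0
```

Request:
shift_gripper(moves=[[[0,0,0],[0,0,0]],[[0,0,0],[0,0,0]],[[0,0,0],[0,0,0]],[[0,0,0],[0,0,0]],[[0,0,0],[0,0,0]]], jaw=40, squeeze=35)

```text
clock: 2.15
tool_pos: [451.3, 335.5, 32.2]
eef_rot: [[-0.867, 0.498, 0.002], [0.498, 0.867, 0.003], [-0.001, 0.003, -1.0]]
wrist_force: [-1.3, 0.8, 6.4]
finger_gap: 59.3
finger_force: 38.8
```

```bash
python3 to.py 449.8 333.2 150 1.047
```

```text
d [ 1.000e-01 -2.300e+00 -1.178e+02] rz 0.003 tilt [ 0.0025  0.0025 -1.    ] n 2.4 0.0 clock 2.15
```

Scaled: -130 mm / 250 = -0.52, -110 mm / 250 = -0.44.

Request:
shift_gripper(moves=[[[0,0,-0.12],[0,0,0]],[[0,0,-0.28],[0,0,0]],[[0,0,-0.44],[0,0,0]],[[0,0,-0.52],[0,0,0]],[[0,0,-0.52],[0,0,0]]])

```text
clock: 2.65
tool_pos: [452.8, 335.7, 164.4]
eef_rot: [[-0.867, 0.498, 0.007], [0.498, 0.867, 0.004], [-0.004, 0.007, -1.0]]
wrist_force: [0.9, 0.7, -1.7]
finger_gap: 59.1
finger_force: 38.7
```

```bash
python3 to.py 583.7 -154.8 160 -0.288
```

```text
d [-357.9 -360.     3.3] rz 1.337 tilt [ 0.007   0.0041 -1.    ] n 10.2 8.9 clock 2.65
```

Scaled: -130 mm / 250 = -0.52, -104 mm / 250 = -0.416, 0.48 rad / 1.5708 = 0.3056.

Request:
shift_gripper(moves=[[[-0.08,-0.08,0],[0,0,0.0509]],[[-0.192,-0.192,0],[0,0,0.1146]],[[-0.304,-0.304,0],[0,0,0.1783]],[[-0.416,-0.416,0],[0,0,0.2419]],[[-0.52,-0.52,0],[0,0,0.3056]]])

```text
clock: 3.15
tool_pos: [497.3, 154.9, 158.5]
eef_rot: [[-0.535, 0.845, -0.003], [0.845, 0.535, -0.001], [0.001, -0.002, -1.0]]
wrist_force: [-0.0, 0.0, -1.7]
finger_gap: 59.5
finger_force: 38.7
```

```bash
python3 to.py 583.7 -154.8 160 -0.288
```

```text
d [-307.9  -92.8   -1.6] rz 0.853 tilt [-2.5e-03 -6.0e-04 -1.0e+00] n 6.4 5.7 clock 3.15
```

```bash
cp pics/top0.png /tmp/; python3 - <<'E'
import numpy as np
from station import manip, status, order, get_image, camera_params
s=status.sense();print(np.round(s["qpos"],2),s["clock"])
E
```

```text
[ 0.18  0.31 -0.23  1.03 -0.    1.19] 3.15
```

Scaled: -220 mm / 250 = -0.88, -178 mm / 250 = -0.712, 0.61 rad / 1.5708 = 0.3883.

Request:
shift_gripper(moves=[[[-0.172,-0.052,0],[0,0,0.0764]],[[-0.352,-0.108,0],[0,0,0.1592]],[[-0.532,-0.16,0],[0,0,0.2419]],[[-0.712,-0.216,0],[0,0,0.3183]],[[-0.88,-0.268,0],[0,0,0.3883]]])

```text
clock: 3.65
tool_pos: [559.5, -66.6, 158.4]
eef_rot: [[0.046, 0.999, -0.002], [0.999, -0.046, 0.001], [0.0, -0.002, -1.0]]
wrist_force: [0.6, 0.3, -1.1]
finger_gap: 59.3
finger_force: 38.7
```

```bash
python3 to.py 583.7 -154.8 160 -0.288
```

```text
d [-86.9  28.3  -1.7] rz 0.242 tilt [-2.5e-03  6.0e-04 -1.0e+00] n 1.8 1.6 clock 3.65
```

Scaled: -86 mm / 250 = -0.344, -65 mm / 250 = -0.26, 0.242 rad / 1.5708 = 0.1541.

Request:
shift_gripper(moves=[[[-0.14,0.044,0],[0,0,0.0637]],[[-0.26,0.084,0],[0,0,0.1146]],[[-0.344,0.112,-0.008],[0,0,0.1541]],[[-0.344,0.112,-0.008],[0,0,0.1541]],[[-0.344,0.112,-0.008],[0,0,0.1541]]])

```text
clock: 4.15
tool_pos: [583.8, -151.6, 160.5]
eef_rot: [[0.279, 0.96, -0.003], [0.96, -0.279, 0.002], [0.001, -0.003, -1.0]]
wrist_force: [0.0, 0.8, -2.4]
finger_gap: 59.4
finger_force: 38.7
```

```bash
python3 to.py 583.7 -154.8 160 -0.288
python3 - <<'E'
from fit import *
for n in("top","scene"):cv2.imwrite(f"pics/{n}1.png",get_image(n))
s=status.sense();x,y,z=s["tool_pos"];R=s["eef_rot"];th=np.arctan2(R[1][1],R[0][1])
b=cv2.imread("pics/scene1.png");a=cv2.imread("pics/top1.png")
for n,q,z0,c in(("large",(541.5,-142.3,-.288),0,(0,255,0)),("middle",(x-30*np.cos(th),y-30*np.sin(th),th),z-31,(255,255,0))):
  for im,k in((a,"top"),(b,"scene")):
    for w in np.split(proj(verts(n,*q,z0),camera_params(k)),2):cv2.polylines(im,[(w*16).astype(np.int32)],True,c,1,shift=4)
cv2.imwrite("pics/o1.png",np.hstack([cv2.resize(a[90:240,320:470],(400,400)),cv2.resize(b[70:220,190:340],(400,400))]))
E
```

```text
d [-3.1  0.8  0.5] rz 0.005 tilt [-0.0026  0.0016 -1.    ] n 0.1 0.0 clock 4.15
```

View pics/o1.png

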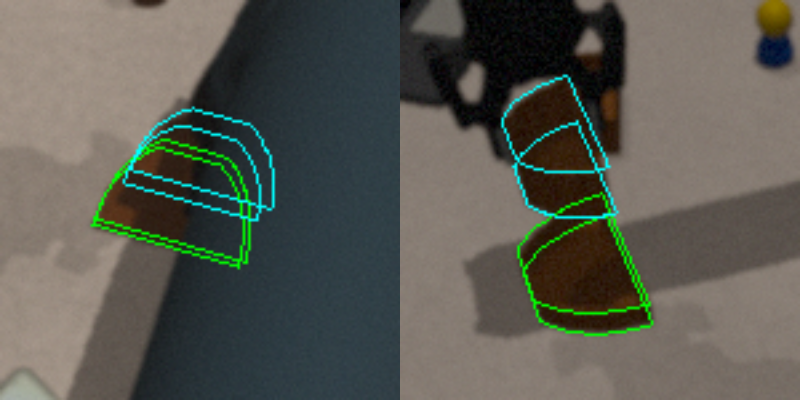

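The scene view shows the held tray and the large tray both on their predicted outlines. Descend into it.

Scaled: 105 mm / 250 = 0.42, 100 mm / 250 = 0.4.

Request:
shift_gripper(moves=[[[-0.012,0.004,0.14],[0,0,0]],[[-0.012,0.004,0.28],[0,0,0]],[[-0.012,0.004,0.36],[0,0,0]],[[-0.012,0.004,0.4],[0,0,0]],[[-0.012,0.004,0.42],[0,0,0]]])

```text
clock: 4.75
tool_pos: [584.1, -153.7, 56.3]
eef_rot: [[0.278, 0.961, -0.002], [0.961, -0.278, 0.001], [0.0, -0.002, -1.0]]
wrist_force: [-0.2, -0.0, -1.3]
finger_gap: 59.3
finger_force: 38.6
```

```bash
python3 to.py 583.7 -154.8 35 -0.288
```

```text
d [-1.2  0.  21.3] rz 0.006 tilt [-1.7e-03  9.0e-04 -1.0e+00] n 0.4 0.0 clock 4.75
```

Request:
shift_gripper(moves=[[[0,0,0.02],[0,0,0]],[[0,0,0.04],[0,0,0]],[[0,0,0.06],[0,0,0]],[[0,0,0.072],[0,0,0]],[[0,0,0.072],[0,0,0]]])

```text
clock: 5.25
tool_pos: [584.7, -154.8, 39.0]
eef_rot: [[0.279, 0.96, -0.0], [0.96, -0.279, 0.0], [0.0, -0.0, -1.0]]
wrist_force: [0.2, -0.5, -0.6]
finger_gap: 59.5
finger_force: 38.6
```

```bash
python3 to.py 583.7 -154.8 35 -0.288
```

```text
d [-0.2 -0.9  4. ] rz 0.005 tilt [-4.e-04  3.e-04 -1.e+00] n 0.1 0.0 clock 5.25
```

Scaled: 4 mm / 250 = 0.016, 2 mm / 250 = 0.008.

Request:
shift_gripper(moves=[[[0,-0.004,0.008],[0,0,0]],[[0,-0.004,0.016],[0,0,0]],[[0,-0.004,0.016],[0,0,0]]])

```text
clock: 5.55
tool_pos: [584.1, -154.7, 36.2]
eef_rot: [[0.279, 0.96, 0.001], [0.96, -0.279, -0.0], [-0.0, 0.001, -1.0]]
wrist_force: [-1.0, 0.4, 3.4]
finger_gap: 59.4
finger_force: 39.3
```

Request:
shift_gripper(moves=[[[0,0,0.006],[0,0,0]],[[0,0,0.006],[0,0,0]]])

```text
clock: 5.75
tool_pos: [584.1, -154.7, 36.2]
eef_rot: [[0.279, 0.96, 0.001], [0.96, -0.279, -0.001], [-0.0, 0.001, -1.0]]
wrist_force: [-5.9, 2.4, 14.3]
finger_gap: 59.1
finger_force: 40.3
```

Contact came at the expected height, so I'll release and retreat.

Request:
shift_gripper(moves=[[[0,0,0],[0,0,0]],[[0,0,0],[0,0,0]],[[0,0,0],[0,0,0]],[[0,0,0],[0,0,0]]], jaw=80)

```text
clock: 6.15
tool_pos: [583.9, -154.6, 33.5]
eef_rot: [[0.279, 0.96, -0.0], [0.96, -0.279, 0.0], [0.0, -0.0, -1.0]]
wrist_force: [-0.5, 0.6, -0.0]
finger_gap: 80.3
finger_force: 0.0
```

Request:
shift_gripper(moves=[[[0,0,-0.08],[0,0,0]],[[0,0,-0.22],[0,0,0]],[[0,0,-0.38],[0,0,0]],[[0,0,-0.48],[0,0,0]],[[0,0,-0.48],[0,0,0]]])

```text
clock: 6.65
tool_pos: [586.8, -155.7, 158.3]
eef_rot: [[0.279, 0.96, 0.008], [0.96, -0.279, -0.003], [-0.001, 0.008, -1.0]]
wrist_force: [-0.0, -0.8, 0.0]
finger_gap: 80.4
finger_force: 0.0
```

```bash
python3 to.py 562 122 160 -0.873
python3 - <<'E'
from fit import *
R=np.array([0,0]);th=-.873
print("grip",549.2+17*np.cos(th),134.7+17*np.sin(th))
b=get_image("scene");cv2.imwrite("pics/scene2.png",b)
c,s=np.cos(-.288),np.sin(-.288)
for n,q,z0,col in(("large",(541.5,-142.3,-.288),0,(0,255,0)),("middle",(541.5+14*c,-142.3+14*s,-.288),4,(255,255,0))):
    for w in np.split(proj(verts(n,*q,z0),camera_params("scene")),2):cv2.polylines(b,[(w*16).astype(np.int32)],True,col,1,shift=4)
raw=cv2.imread("pics/scene2.png")
cv2.imwrite("pics/o2.png",np.hstack([cv2.resize(i[110:230,200:320],(400,400),interpolation=2) for i in(raw,b)]))
E
```

```text
d [ 259.7 -101.4   -2.7] rz 0.59 tilt [ 0.0077 -0.0029 -1.    ] n 5.6 3.9 clock 6.65
grip 560.123021256569 121.6735804371062
```

View pics/o2.png

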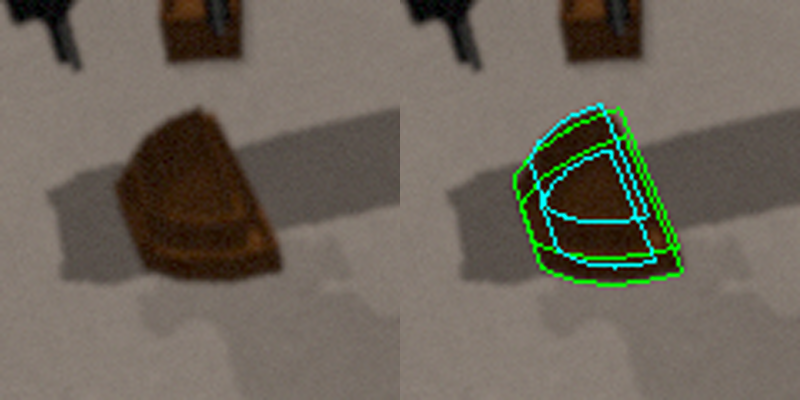

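The middle tray appears nested on the predicted outline. I'll check it from the wrist, to refine the middle's pose for the next fit.

```bash
cat > wov.py <<'E'
from fit import *
def wov(objs,out,box=None):
    p=camera_params("wrist");im=get_image("wrist");raw=im.copy();R=np.array(p["R"]);t=np.array(p["t"])
    for n,q,z0,col in objs:
        for w in np.split(verts(n,*q,z0),2):
            c=w@R.T+t;r=np.linalg.norm(c[:,:2],axis=1);a=np.arctan2(r,c[:,2])*p["fx"]
            u=c[:,:2]/r[:,None]*a[:,None]+[p["cx"],p["cy"]];cv2.polylines(im,[(u*16).astype(np.int32)],True,col,1,shift=4)
    cv2.imwrite(out,np.hstack([cv2.resize(i[110:290,230:410],(400,400),interpolation=2) for i in(raw,im)]))
E
python3 - <<'E'
from wov import *
c,s=np.cos(-.288),np.sin(-.288)
wov([("large",(541.5,-142.3,-.288),0,(0,255,0)),("middle",(541.5+14*c,-142.3+14*s,-.288),4,(255,255,0))],"pics/w2.png")
E
```

```text
(no output)
```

View pics/w2.png

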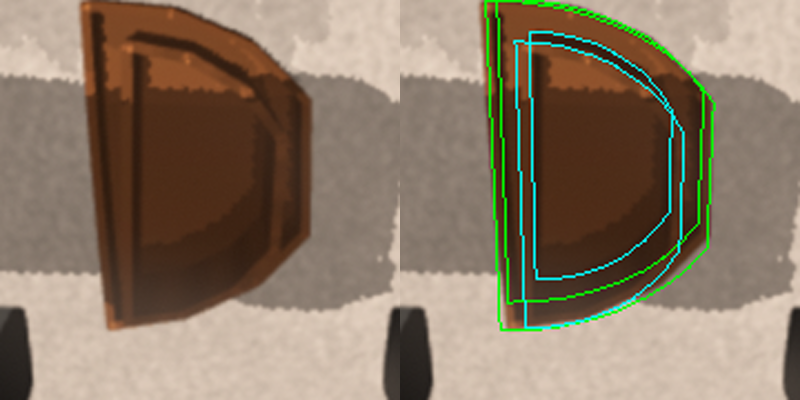

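The middle tray sits inside the large one within about 3 mm of plan: middle flat wall near crop columns 116–130, crown near 285. The large tray is turned by only about 0.03 rad. On to the small tray.

Scaled: 210 mm / 250 = 0.84, 172 mm / 250 = 0.688, 0.5 rad / 1.5708 = 0.3183.

Request:
shift_gripper(moves=[[[0.16,-0.064,0],[0,0,0.0637]],[[0.336,-0.132,0],[0,0,0.1273]],[[0.512,-0.2,0],[0,0,0.191]],[[0.688,-0.268,0],[0,0,0.2546]],[[0.84,-0.328,0],[0,0,0.3183]]])

```text
clock: 7.25
tool_pos: [561.8, 72.0, 151.6]
eef_rot: [[0.708, 0.706, -0.004], [0.706, -0.708, 0.0], [-0.003, -0.003, -1.0]]
wrist_force: [0.8, 0.0, -0.3]
finger_gap: 80.1
finger_force: 0.0
```

```bash
python3 to.py 560.1 121.7 160 -0.873
```

```text
d [ 33.8 -36.4  -8.4] rz 0.086 tilt [-3.9e-03  3.0e-04 -1.0e+00] n 1.0 0.6 clock 7.25
```

Scaled: -35 mm / 250 = -0.14, 31 mm / 250 = 0.124, 0.086 rad / 1.5708 = 0.0547.

Request:
shift_gripper(moves=[[[0.068,-0.072,-0.032],[0,0,0.0255]],[[0.124,-0.14,-0.032],[0,0,0.0547]],[[0.124,-0.14,-0.032],[0,0,0.0547]],[[0.124,-0.14,-0.032],[0,0,0.0547]]], jaw=60)

```text
clock: 7.65
tool_pos: [559.7, 116.5, 160.1]
eef_rot: [[0.763, 0.647, -0.003], [0.647, -0.763, -0.001], [-0.003, -0.001, -1.0]]
wrist_force: [0.2, -0.6, -0.4]
finger_gap: 59.8
finger_force: 0.0
```

```bash
python3 to.py 560.1 121.7 160 -0.873
python3 - <<'E'
from wov import *
wov([("small",(549.2,134.7,-.873),0,(0,255,0))],"pics/w3.png")
E
```

```text
d [ 3.6 -3.7  0.1] rz 0.005 tilt [-3.e-03 -8.e-04 -1.e+00] n 0.1 0.0 clock 7.65
```

View pics/w3.png

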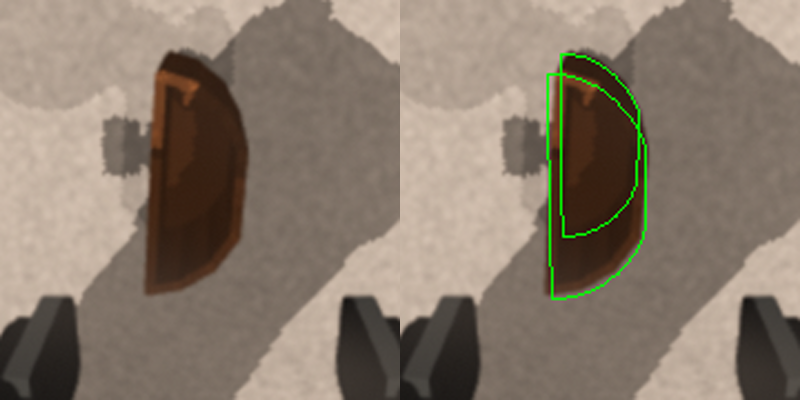

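The small tray's real flat wall runs from crop (155,75) to (146,294), about 0.06 rad clockwise of my fit, and its centre agrees. I'll grip at yaw -0.932 (rz +0.064).

Scaled: 110 mm / 250 = 0.44, 95 mm / 250 = 0.38, 0.064 rad / 1.5708 = 0.0407.

Request:
shift_gripper(moves=[[[0.014,-0.014,0.12],[0,0,0.0382]],[[0.014,-0.014,0.26],[0,0,0.0407]],[[0.014,-0.014,0.38],[0,0,0.0407]],[[0.014,-0.014,0.44],[0,0,0.0407]],[[0.014,-0.014,0.44],[0,0,0.0407]]])

```text
clock: 8.2
tool_pos: [558.4, 119.8, 48.5]
eef_rot: [[0.804, 0.594, -0.007], [0.594, -0.804, -0.001], [-0.006, -0.003, -1.0]]
wrist_force: [-0.3, 0.1, 0.5]
finger_gap: 60.3
finger_force: 0.0
```

```bash
python3 to.py 560.1 121.7 50 -0.932
```

```text
d [ 2.5 -0.5 -1.6] rz -0.003 tilt [-6.8e-03 -9.0e-04 -1.0e+00] n 0.1 0.0 clock 8.2
```

Request:
shift_gripper(moves=[[[0,0,0],[0,0,0]],[[0,0,0],[0,0,0]],[[0,0,0],[0,0,0]],[[0,0,0],[0,0,0]],[[0,0,0],[0,0,0]]], jaw=15, squeeze=30)

```text
clock: 8.7
tool_pos: [562.4, 121.5, 52.9]
eef_rot: [[0.803, 0.595, 0.002], [0.595, -0.803, -0.0], [0.002, 0.002, -1.0]]
wrist_force: [0.1, -0.5, 4.2]
finger_gap: 33.4
finger_force: 33.1
```

```bash
python3 to.py 560.1 121.7 180 -0.932
```

```text
d [  -1.5   -1.3 -127.1] rz -0.001 tilt [ 2.4e-03 -2.0e-04 -1.0e+00] n 2.5 0.0 clock 8.7
```

Scaled: -125 mm / 250 = -0.5, -105 mm / 250 = -0.42.

Request:
shift_gripper(moves=[[[0,0,-0.12],[0,0,0]],[[0,0,-0.28],[0,0,0]],[[0,0,-0.42],[0,0,0]],[[0,0,-0.5],[0,0,0]],[[0,0,-0.5],[0,0,0]]])

```text
clock: 9.2
tool_pos: [563.7, 121.9, 180.4]
eef_rot: [[0.803, 0.596, 0.007], [0.596, -0.803, 0.001], [0.006, 0.003, -1.0]]
wrist_force: [1.1, 0.2, -0.1]
finger_gap: 33.4
finger_force: 33.0
```

```bash
python3 to.py 584 -154.7 178 -0.28
```

```text
d [-148.5  234.3    2.3] rz -0.653 tilt [ 6.9e-03  9.0e-04 -1.0e+00] n 5.5 4.4 clock 9.2
```

Scaled: 184 mm / 250 = 0.736, 148 mm / 250 = 0.592, -0.55 rad / 1.5708 = -0.3501.

Request:
shift_gripper(moves=[[[-0.072,0.112,0],[0,0,-0.0573]],[[-0.172,0.272,0],[0,0,-0.1273]],[[-0.272,0.432,0],[0,0,-0.2037]],[[-0.372,0.592,0],[0,0,-0.2801]],[[-0.464,0.736,0],[0,0,-0.3501]]])

```text
clock: 9.7
tool_pos: [576.6, -97.1, 174.7]
eef_rot: [[0.37, 0.929, -0.003], [0.929, -0.37, 0.001], [-0.0, -0.003, -1.0]]
wrist_force: [-0.4, 0.1, -2.0]
finger_gap: 33.3
finger_force: 33.0
```

```bash
python3 to.py 584 -154.7 178 -0.28
```

```text
d [-50.8  28.2  -3.3] rz -0.099 tilt [-2.6e-03  8.0e-04 -1.0e+00] n 1.2 0.7 clock 9.7
```

Scaled: -48 mm / 250 = -0.192, 27 mm / 250 = 0.108, -0.099 rad / 1.5708 = -0.063.

Request:
shift_gripper(moves=[[[-0.1,0.056,0],[0,0,-0.0382]],[[-0.192,0.104,-0.008],[0,0,-0.063]],[[-0.192,0.108,-0.008],[0,0,-0.063]],[[-0.192,0.108,-0.008],[0,0,-0.063]]])

```text
clock: 10.1
tool_pos: [584.0, -150.0, 177.0]
eef_rot: [[0.282, 0.96, -0.002], [0.96, -0.282, 0.002], [0.001, -0.003, -1.0]]
wrist_force: [-0.0, 0.7, -1.1]
finger_gap: 33.5
finger_force: 32.9
```

```bash
python3 to.py 584 -154.7 178 -0.28;  python3 - <<'E'
from fit import *
b=get_image("scene");raw=b.copy()
s=status.sense();x,y,z=s["tool_pos"];R=s["eef_rot"];th=np.arctan2(R[1][1],R[0][1]);c,q=np.cos(-.283),np.sin(-.283)
for n,q,z0,col in(("large",(541.5,-142.3,-.26),0,(0,255,0)),("middle",(584-30*c,-154.7-30*q,-.283),4,(255,255,0)),("small",(x-17*np.cos(th),y-17*np.sin(th),th),z-52,(255,0,255))):
    for w in np.split(proj(verts(n,*q,z0),camera_params("scene")),2):cv2.polylines(b,[(w*16).astype(np.int32)],True,col,1,shift=4)
cv2.imwrite("pics/o4.png",np.hstack([cv2.resize(i[70:220,180:330],(400,400),interpolation=2) for i in(raw,b)]))
E
```

```text
d [-4.5  1.4 -1. ] rz -0.005 tilt [-0.0024  0.0016 -1.    ] n 0.1 0.0 clock 10.1
```

View pics/o4.png

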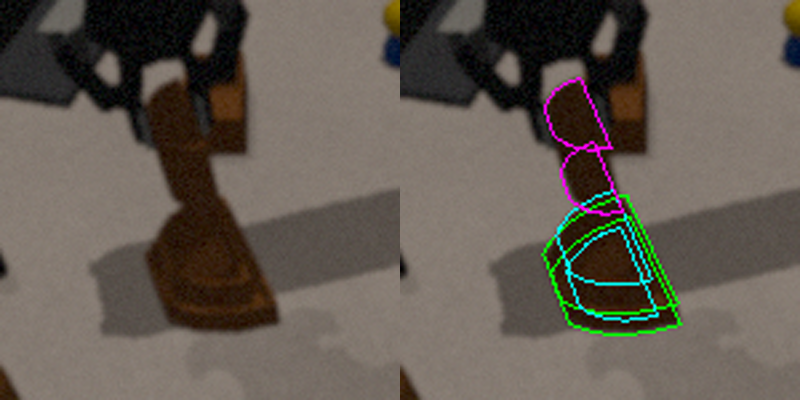

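The held tray (left crop, columns 150–215) agrees with its predicted outline, above the nested pair. Descend.

Scaled: 100 mm / 250 = 0.4, 98 mm / 250 = 0.392.

Request:
shift_gripper(moves=[[[-0.016,0.004,0.14],[0,0,0]],[[-0.016,0.004,0.28],[0,0,0]],[[-0.016,0.004,0.36],[0,0,0]],[[-0.016,0.004,0.392],[0,0,0]],[[-0.016,0.004,0.4],[0,0,0]]])

```text
clock: 10.65
tool_pos: [583.6, -152.6, 77.6]
eef_rot: [[0.279, 0.96, -0.002], [0.96, -0.279, 0.001], [0.0, -0.003, -1.0]]
wrist_force: [-0.4, 0.0, -1.3]
finger_gap: 33.6
finger_force: 32.9
```

```bash
python3 to.py 584 -154.7 60 -0.28
```

```text
d [-1.9  1.  17.6] rz -0.003 tilt [-0.0024  0.0012 -1.    ] n 0.4 0.0 clock 10.65
```

Request:
shift_gripper(moves=[[[0,0,0.016],[0,0,0]],[[0,0,0.032],[0,0,0]],[[0,0,0.048],[0,0,0]],[[0,0,0.052],[0,0,0]],[[0,0,0.052],[0,0,0]]])

```text
clock: 11.15
tool_pos: [584.6, -154.2, 65.9]
eef_rot: [[0.28, 0.96, 0.0], [0.96, -0.28, 0.0], [0.0, 0.0, -1.0]]
wrist_force: [-0.5, -0.2, -0.6]
finger_gap: 33.3
finger_force: 32.9
```

```bash
python3 to.py 584 -154.7 60 -0.28
```

```text
d [-0.7 -0.5  5.9] rz -0.004 tilt [ 2.e-04  1.e-04 -1.e+00] n 0.1 0.0 clock 11.15
```

Scaled: 5 mm / 250 = 0.02, 4 mm / 250 = 0.016.

Request:
shift_gripper(moves=[[[0,-0.002,0.008],[0,0,0]],[[0,-0.002,0.016],[0,0,0]],[[0,-0.002,0.02],[0,0,0]],[[0,-0.002,0.02],[0,0,0]]])

```text
clock: 11.55
tool_pos: [584.1, -154.0, 61.0]
eef_rot: [[0.28, 0.96, 0.0], [0.96, -0.28, -0.0], [-0.0, 0.0, -1.0]]
wrist_force: [-1.5, -0.1, 2.3]
finger_gap: 33.5
finger_force: 33.2
```

Request:
shift_gripper(moves=[[[0,0,0.006],[0,0,0]],[[0,0,0.006],[0,0,0]]])

```text
clock: 11.75
tool_pos: [584.1, -154.0, 60.9]
eef_rot: [[0.28, 0.96, 0.001], [0.96, -0.28, -0.0], [-0.0, 0.001, -1.0]]
wrist_force: [-4.5, 2.0, 11.3]
finger_gap: 33.6
finger_force: 34.3
```

Request:
shift_gripper(moves=[[[0,0,0],[0,0,0]],[[0,0,0],[0,0,0]],[[0,0,0],[0,0,0]],[[0,0,0],[0,0,0]]], jaw=60)

```text
clock: 12.15
tool_pos: [584.1, -153.9, 59.0]
eef_rot: [[0.28, 0.96, -0.0], [0.96, -0.28, 0.0], [0.0, -0.0, -1.0]]
wrist_force: [-0.3, -0.2, -0.3]
finger_gap: 60.5
finger_force: 0.0
```

Request:
shift_gripper(moves=[[[0,0,-0.08],[0,0,0]],[[0,0,-0.22],[0,0,0]],[[0,0,-0.36],[0,0,0]],[[0,0,-0.44],[0,0,0]],[[0,0,-0.44],[0,0,0]]])

```text
clock: 12.65
tool_pos: [586.5, -154.8, 172.9]
eef_rot: [[0.28, 0.96, 0.007], [0.96, -0.28, -0.002], [-0.0, 0.007, -1.0]]
wrist_force: [0.1, 0.4, -0.1]
finger_gap: 60.3
finger_force: 0.0
```

```bash
python3 - <<'E'
from wov import *
c,s=np.cos(-.283),np.sin(-.283)
wov([("middle",(584-30*c,-154.7-30*s,-.283),4,(255,255,0)),("small",(584-17*c,-154-17*s,-.283),8,(255,0,255)),("large",(541.5,-142.3,-.26),0,(0,255,0))],"pics/w5.png")
E
```

```text
(no output)
```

View pics/w5.png

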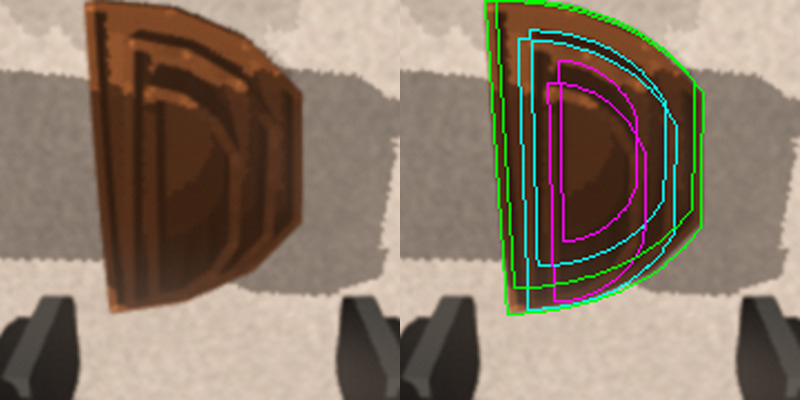

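The wrist view shows three concentric D's, with flat walls parallel (crop columns about 90–110, 130 and 150) and rims where a flat seating predicts. The fingers are clear, so I'll hand in.

Request:
shift_gripper(moves=[[[0,0,0],[0,0,0]],[[0,0,0],[0,0,0]],[[0,0,0],[0,0,0]]])

```text
clock: 13.0
tool_pos: [583.2, -153.6, 167.6]
eef_rot: [[0.28, 0.96, -0.003], [0.96, -0.28, 0.001], [0.0, -0.003, -1.0]]
wrist_force: [1.2, 0.4, 0.4]
finger_gap: 59.7
finger_force: 0.0
```

```bash
python3 -c "
from station import manip, status, order, get_image, camera_params
print(order.job_done())"
```

```text
the job is handed in; nothing more can be done
None
```

I nested the middle tray in the large one and the small tray in the middle one, released both, left the rectangular tray alone, and handed the job in at 13.0 s; the hand-in returned no verdict, but the last wrist picture showed all three flat walls parallel and the trays seated flat.

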